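# Thread the long spring over the tall spring rod

## Task

Pick up the longer of the two coil springs, thread it over the end of the taller upright rod (with a slight twist if a coil catches) and lower it in the grip until it stands fully down on the round seat at the foot of that rod, then let go. Do not drop it down the rod, and leave the shorter spring standing where it is.

Things in the scene. Friction and masses are not known exactly. Their poses are not given: they have to be found in the camera images.
- long_spring_center (a point): Long steel compression spring standing upright and loose on the work surface: plain round-wire coil, outside diameter 44 mm (46 mm at most), bore 34 mm, 80 mm long, wire 5 mm, about 150 g, with closed flat ends. It is stiff and does not compress; its outside can be gripped anywhere. Point: its centre, on the coil axis half-way up (40 mm from either end). z axis: along the coil axis.
- short_spring_center (a point): Short steel compression spring, a bystander of the same look, diameter and wire, but only 40 mm long, standing upright and loose on the work surface. Point: its centre, 20 mm from either end. z axis: along the coil axis.
- tall_stand_seat (a point): Fixed spring stand with the taller rod: square dark steel base 70 x 70 x 20 mm, on it a round aluminium seat 50 mm in diameter and 6 mm high, and from the middle of that an upright steel rod 14 mm in diameter that rises 95 mm above the seat, its last 12 mm tapered to 6 mm. Point: on the rod axis at the level of the seat's top face (26 mm above the work surface). z axis: up along the rod. The rod stays 15 mm proud of the long spring once that is seated.
- short_stand_seat (a point): Fixed spring stand with the shorter rod, a bystander: the same base, seat and rod diameter, but the rod rises only 50 mm above the seat. Point: on the rod axis at the level of the seat's top face (26 mm above the work surface). z axis: up along the rod. The two springs and the two stands may be in any of four places across the surface, at least 110 mm apart centre to centre; low things (up to 65 mm high) lie in front of and behind them.
Mind the look-alikes: they are no part of the job. Leave any white or yellow look-alike of the part that bears tall_stand_seat alone.

How it is judged:
On the way, in this order (a step that is already met when the one before it is completed fails the run):
1. the rod's end is inside the long spring, which is held (horizontal distance between long_spring_center and tall_stand_seat below 0.016 m and contact force between the fingers and long_spring above 0.5 N and z of long_spring_center in the frame of tall_stand_seat between 0.04 and 0.125 m), for 0.05 s.
2. the long spring, still held, is lowered to within 15 mm of the seat (horizontal distance between long_spring_center and tall_stand_seat below 0.016 m and contact force between the fingers and long_spring above 0.5 N and z of long_spring_center in the frame of tall_stand_seat below 0.055 m), for 0.05 s.
At the end, for the whole second after the job is handed in: The long spring stands around the tall rod, its lower end on the seat (within 5 mm in height, its axis within 14 mm of the rod's), upright within 10 degrees, released and at rest; the short spring stands upright within 20 mm of where it was (horizontal distance between long_spring_center and tall_stand_seat below 0.014 m and z of long_spring_center in the frame of tall_stand_seat between 0.035 and 0.045 m and angle between each of long_spring_center, short_spring_center's own z axis and vertical below 0.18 rad and linear speed of long_spring below 0.02 m/s and distance of short_spring_center from where it was at the start of the episode below 0.02 m); the robot touches nothing.
It fails at once if the short spring is moved by more than 20 mm or tipped (distance of short_spring_center from where it was at the start of the episode above 0.02 m or angle between short_spring_center's own z axis and vertical above 0.3 rad).
It also fails if it takes over 40 s, if anything falls off the work surface, if the arm or the gripper's body presses on something with over 40 N, if the wrist force passes 120 N, or if a joint passes its speed limit or range.

## Robot

A 7-joint arm with a two-finger parallel gripper is mounted at the origin on the work surface. World frame = base frame: x ahead of the robot, y to its left, z up, the work surface at z = 0. Lengths are in m, angles in rad, forces in N, time in s.
With the tool pointing down it reaches from about 0.4 to 0.9 m from the base axis. Payload 5.5 kg.
Tool frame: the origin (TCP) lies at the very end of the fingers, on their centre line; the grasp point (between the pads) lies 19 mm behind it (arm.tcp_to_grasp is the distance from the TCP to the grasp point, in m); z points along the fingers, y is the line along which they close (so a half turn about z gives the same grasp; the last joint's range is limited). The gripper opens to 92 mm and grips with 3 to 60 N. Pads are 19 mm wide; open, the fingers measure 130 mm over their backs; the gripper's body (75 mm by 190 mm) begins 47 mm behind the grasp point.
Start: joints at [-0.99, 0.501, -0.427, 1.55, 0.221, 1.138, -0.21], TCP at [0.203, 0.617, 0.227] pointing down, gripper open.
Joint ranges: [-2.88, 2.88], [-0.31, 2.03], [-1.54, 1.56], [0.2, 2.42], [-1.41, 4.55], [0.19, 2.02], [-2.57, 2.57]. Speed limits (rad/s): [2.57, 2.57, 3.14, 3.14, 3.14, 3.14, 3.14].

## Interface

Orientations are given as a rotation vector (axis times angle).
In Python, from bench import arm, eoat, kin, camera, order, sensors gives the robot as it stands. The module is installed in compiled form; this text tells all that it offers. Calls block until the motion is done:
- arm.reach(position, orientation): joint-space move of the TCP to a pose.
- arm.move_straight(position, rot=None, feed=0.15): straight line of the TCP; rot=None keeps the orientation; feed is the mean speed in m/s.
- arm.movej(angles): joint-space move.
- eoat.grip(opening): opening from 0.0 (shut) to 1.0 (fully open); the grip force is fixed at half the most; returns when the fingers have stopped.
- arm.dwell(seconds).
- kin.solve_ik(position, orientation): joint angles nearest the present ones, or None.
- camera(name): name is "scene" or "side" or "wrist"; returns a dict with "pixels" (420x560x3 uint8, red, green, blue), "depth" (420x560 float32, m along the optical axis (not along the pixel's ray), 0 where there is no reading), "fx", "fy", "cx", "cy" (pixels), "R" (3x3) and "t" (3): a world point X has camera coordinates R X + t. Camera axes: x right, y down, z forward; pixel columns grow to the right and rows downward; lengths in m; the calibration is good to about 2 mm. The wrist camera is an equidistant fisheye: a pixel r from the principal point sees the ray r / f radians off the axis. A picture is of the moment at which its call begins.
A pose or a line that the arm cannot do raises arm.Unreachable and nothing moves.
- order.close_job(): hands the job in; it is judged then, once.
Readings, each from a call of its own:
- sensors.get_t(): time.
- sensors.get_joints(): joint angles.
- sensors.get_qvel(): joint speeds.
- sensors.get_effort(): joint torques, N m.
- sensors.get_eef_pos(): TCP position.
- sensors.get_tool_rot(): TCP orientation.
- sensors.get_force(): force on the tool from outside, world axes, zero at the start.
- sensors.get_ft_torque(): the same for the moment, N m.
- sensors.get_grip_width(): opening from 0.0 (shut) to 1.0 (fully open).
- sensors.get_gripper_force(): force on a finger pad.
Only numpy, scipy, OpenCV 4.12 (cv2) and the standard library are available. Lean on these libraries where they do the work, as an engineer would, in place of code of your own. Each camera call takes 0.05 s, during which the arm holds its last target. There are 200 camera calls.

## Working session

There is one attempt and no reset: what is moved stays moved. The work goes in short steps, each a Python script; the robot and the scene stay as the last script left them, time stands still between calls to the robot, and variables do not carry over. Pictures are saved under pics/ and viewed, at most 10 in all, crops included, and the job is handed in when it is done.

```bash
mkdir -p pics; python3 - <<'E'
from bench import arm, camera, sensors
import cv2,numpy as np,pickle
d={}
for n in ("scene","side"):
    c=camera(n); d[n]=c; cv2.imwrite(f"pics/{n}0.png",c["pixels"][...,::-1])
    print(n,c["fx"],c["cx"],c["cy"],"cam pos",-np.array(c["R"]).T@c["t"], (c["depth"]>0).mean())
pickle.dump(d,open("d0.pkl","wb"))
print(sensors.get_tool_rot(),sensors.get_t())
E
```

```text
scene 506.16800027272785 283.4380955962894 209.4379319092085 cam pos [ 0.92610753 -0.53337473  0.71835054] 0.9958588435374149
side 443.55478032099126 280.8601972519654 204.9205978572461 cam pos [0.33970904 0.67059499 0.46134049] 0.9961181972789116
[-4.96985170e-01 -3.10172473e+00  2.63390819e-03] 0.1
```

View pics/scene0.png

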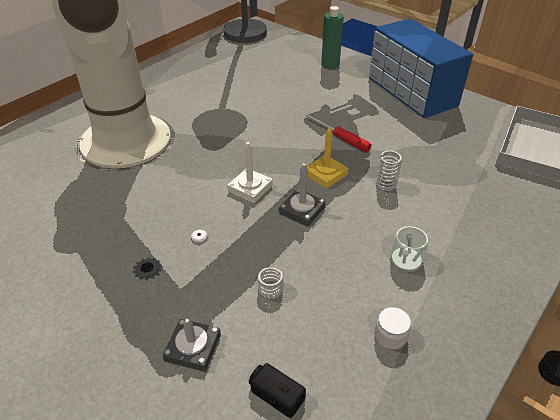

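View pics/side0.png

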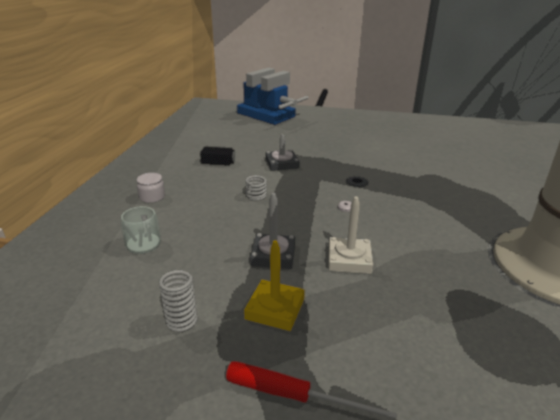

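The scene view shows the long spring at about (389,170), the tall dark stand at (303,203) with its rod tip at (304,165), the short spring at (270,283) and the short stand at (191,343). The white (250,180) and yellow (327,165) stands are the look-alikes. The side view shows the long spring at (179,300), the tall stand at (273,245), and yellow in front of it at (275,300).

```bash
cat > h.py <<'E'
import numpy as np
from scipy.optimize import least_squares
def cloud(c):
    v,u=np.mgrid[:420,:560]; z=c["depth"]
    P=np.stack([(u-c["cx"])/c["fx"]*z,(v-c["cy"])/c["fy"]*z,z],-1)
    X=(P-np.array(c["t"]))@np.array(c["R"]); X[z==0]=np.nan
    return X
def ray(c,u,v,h):
    R=np.array(c["R"]);o=-R.T@c["t"];d=R.T@np.array([(u-c["cx"])/c["fx"],(v-c["cy"])/c["fy"],1])
    return o+d*(h-o[2])/d[2]
def tri(obs):
    A=np.zeros((3,3));b=np.zeros(3)
    for c,u,v in obs:
        R=np.array(c["R"]);o=-R.T@c["t"];d=R.T@np.array([(u-c["cx"])/c["fx"],(v-c["cy"])/c["fy"],1]);d/=np.linalg.norm(d)
        M=np.eye(3)-np.outer(d,d);A+=M;b+=M@o
    return np.linalg.solve(A,b)
def circ(xy,r):
    f=lambda p:np.hypot(*(xy-p).T)-r
    s=least_squares(f,np.median(xy,0),loss="soft_l1",f_scale=.002)
    return s.x,np.sqrt(np.median(s.fun**2))
E
python3 - <<'E'
import pickle,cv2; from h import *
d=pickle.load(open("d0.pkl","rb")); S,T=d["scene"],d["side"]
print("spring top tri",tri([(S,391,157),(T,177,280)]), "ray S",ray(S,391,157,.08),"T",ray(T,177,280,.08))
print("rod tip tri",tri([(S,304,165),(T,273,195)]),ray(S,304,165,.121),ray(T,273,195,.121))
XS,XT=cloud(S),cloud(T)
for n,X,boxes in(("S",XS,dict(spring=(370,148,405,195),rod=(294,160,312,212),short=(255,265,287,303),srod=(180,315,200,350),white=(240,140,258,180),yel=(320,125,336,165))),
  ("T",XT,dict(spring=(158,268,200,332),rod=(264,190,282,232),short=(244,173,270,202),srod=(275,132,290,158),white=(345,195,362,240),yel=(268,238,284,292)))):
    for k,(a,b,c,e) in boxes.items():
        p=X[b:e,a:c].reshape(-1,3); lo=.01 if k in("spring","short") else .045
        p=p[(p[:,2]>lo)&(p[:,2]<.14)]
        if len(p)<5: print(n,k,len(p));continue
        m=np.median(p[:,:2],0);p=p[np.hypot(*(p[:,:2]-m).T)<.05]
        print(n,k,len(p),"zmax %.3f"%p[:,2].max(),m.round(4),circ(p[:,:2],.0215 if lo==.01 else .007))
for n,c in d.items():
  a,b,w,h=dict(scene=(230,115,190,120),side=(140,180,190,150))[n]
  cv2.imwrite(f"pics/{n}c.png",cv2.resize(c["pixels"][b:b+h,a:a+w,::-1],None,fx=4,fy=4,interpolation=cv2.INTER_CUBIC))
E
```

```text
spring top tri [0.56778808 0.2549423  0.07607634] ray S [0.57144057 0.25097101 0.08      ] T [0.56391699 0.25851761 0.08      ]
rod tip tri [0.4772498  0.07673048 0.11842342] [0.47998951 0.07416788 0.121     ] [0.47564844 0.08055577 0.121     ]
S spring 646 zmax 0.082 [0.5725 0.245 ] (array([0.57002622, 0.2537415 ]), np.float64(0.0016435779454614227))
S rod 218 zmax 0.123 [0.4819 0.0705] (array([0.47800197, 0.07550352]), np.float64(0.000672848970748355))
S short 528 zmax 0.043 [ 0.5607 -0.1231] (array([ 0.56021274, -0.12059829]), np.float64(0.0018725305565630405))
S srod 135 zmax 0.078 [ 0.543  -0.2895] (array([ 0.53796395, -0.28664545]), np.float64(0.0010095976477013354))
S white 209 zmax 0.122 [0.354  0.0547] (array([0.34942295, 0.05909404]), np.float64(0.0006982551643467958))
S yel 198 zmax 0.123 [0.4505 0.1963] (array([0.44685888, 0.20143175]), np.float64(0.0009923202667805541))
T spring 1517 zmax 0.081 [0.5648 0.2662] (array([0.56862092, 0.25428824]), np.float64(0.0012013904839257156))
T rod 298 zmax 0.122 [0.4768 0.0801] (array([0.4777033 , 0.07429108]), np.float64(0.000674608951382661))
T short 327 zmax 0.041 [ 0.5585 -0.1117] (array([ 0.55956344, -0.11886794]), np.float64(0.0019385555020678263))
T srod 71 zmax 0.077 [ 0.5377 -0.2832] (array([ 0.5401035 , -0.28839486]), np.float64(0.0009956121889437902))
T white 356 zmax 0.123 [0.3492 0.0635] (array([0.34936161, 0.05763622]), np.float64(0.0005418370506388312))
T yel 454 zmax 0.122 [0.445 0.206] (array([0.44627838, 0.20017055]), np.float64(0.0005248569109093118))
```

View pics/scenec.png

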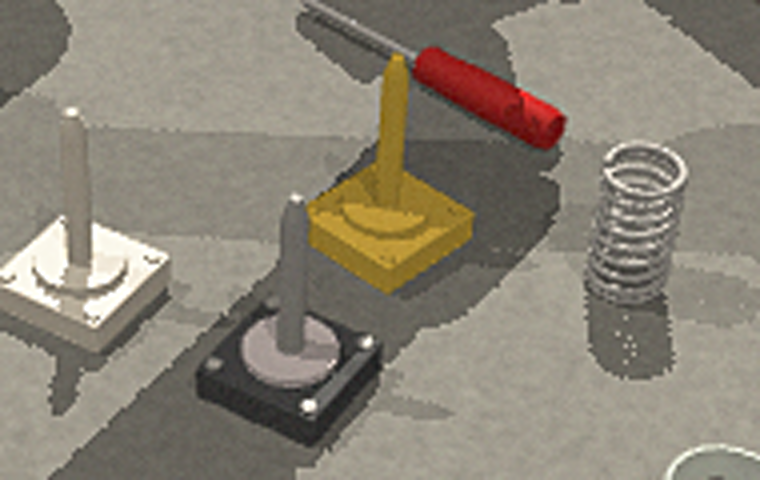

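View pics/sidec.png

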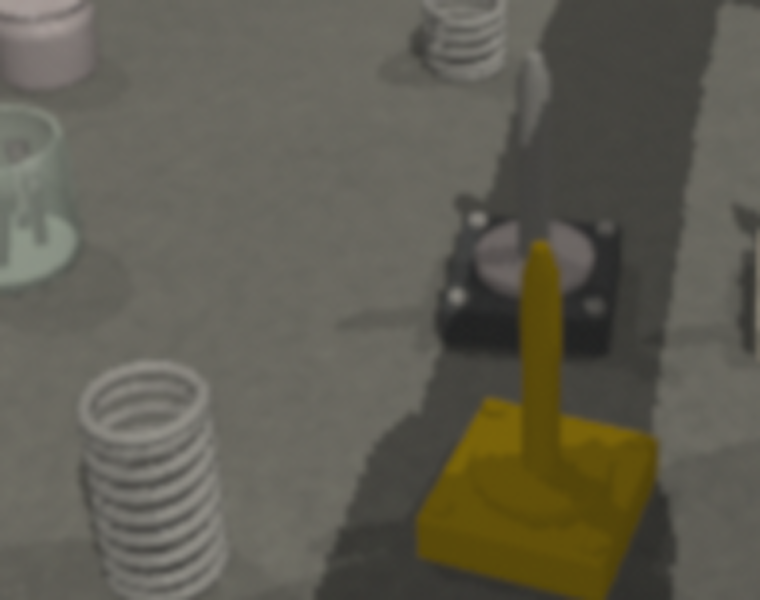

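```bash
cat >> h.py <<'E'
SP=np.array([.5693,.2540]); ROD=np.array([.4779,.0749])
def rv(ydeg):
    a=np.radians((ydeg+90)/2-180); return np.pi*np.array([np.cos(a),np.sin(a),0])
O=rv(52)
E
python3 - <<'E'
from bench import *; from h import *; import cv2,pickle
for p in([*SP,.2],[*SP,.047],[*ROD,.2],[*ROD,.073]): print(kin.solve_ik(p,O))
arm.reach([*SP,.2],O); arm.move_straight([*SP,.12],feed=.2)
print(sensors.get_t(),sensors.get_force())
arm.move_straight([*SP,.047],feed=.08)
print(sensors.get_force())
eoat.grip(0.0)
print(sensors.get_grip_width()*92,sensors.get_gripper_force(),sensors.get_t(),sensors.get_force())
arm.move_straight([*SP,.205],feed=.12)
print(sensors.get_grip_width()*92,sensors.get_gripper_force(),sensors.get_t(),sensors.get_force(),sensors.get_eef_pos())
d={n:camera(n) for n in("scene","side")}; pickle.dump(d,open("d1.pkl","wb"))
cv2.imwrite("pics/lift.png",np.vstack([d["scene"]["pixels"][60:310,150:],d["side"]["pixels"][60:350,:410]])[...,::-1])
E
```

```text
[-0.24908398  0.46099871 -0.28559261  1.65141531  0.14498493  1.05000935
  0.32881974]
[-0.27460583  0.65079137 -0.25410508  1.74369526  0.21942498  0.77489439
  0.27118415]
[-0.15162986  0.20680385 -0.06690199  1.99508024  0.01699608  0.94022696
  0.68043918]
[-0.12748258  0.40548907 -0.09862431  2.0863428   0.06401292  0.65251242
  0.63852836]
2.525 [0.11995316 0.45753028 1.0112557 ]
[ 0.4206445   0.25792552 -0.00392223]
44.190028528629895 29.958747318014503 4.3917 [0.77132348 0.72616428 0.207963  ]
43.779252613456244 29.953676518052816 5.8583 [ 0.12262566 -0.58394805 -1.62756201] [0.56871223 0.25368475 0.20395007]
```

View pics/lift.png

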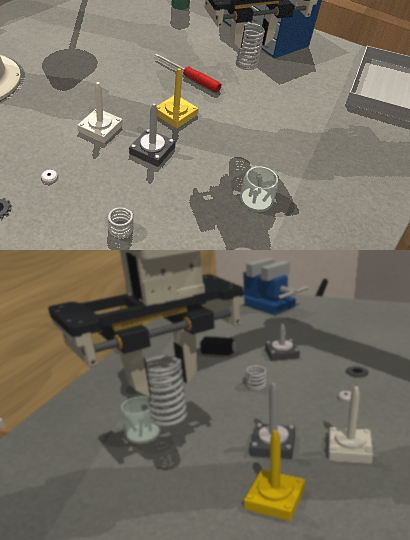

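The spring is held: in the scene crop it hangs at about (250,45), and in the side crop at about (166,390), nearly upright. I'll measure its pose in the grip.

```bash
python3 - <<'E'
import pickle; from h import *
d=pickle.load(open("d1.pkl","rb"))
for n,(a,b,c,e) in dict(scene=(385,80,415,132),side=(145,165,190,235)).items():
    p=cloud(d[n])[b:e,a:c].reshape(-1,3); p=p[np.hypot(*(p[:,:2]-SP).T)<.028]
    p=p[(p[:,2]>.13)&(p[:,2]<.26)]
    print(n,len(p),np.percentile(p[:,2],[0,1,2,50,98,100]).round(4))
    for lo,hi in((.15,.18),(.18,.205),(.15,.205)):
        q=p[(p[:,2]>lo)&(p[:,2]<hi)]; print(lo,len(q),circ(q[:,:2],.0215))
E
```

```text
scene 871 [0.1592 0.1606 0.1616 0.2072 0.2409 0.2559]
0.15 206 (array([0.5685283 , 0.25364735]), np.float64(0.0011371343649434471))
0.18 202 (array([0.56827253, 0.25304417]), np.float64(0.0014802689134290083))
0.15 408 (array([0.56841112, 0.25336327]), np.float64(0.001253216987727688))
side 2331 [0.1584 0.1623 0.1629 0.2052 0.2365 0.243 ]
0.15 491 (array([0.56751148, 0.25358669]), np.float64(0.0012745931683075529))
0.18 667 (array([0.56762415, 0.25327421]), np.float64(0.0012417101177593544))
0.15 1158 (array([0.56758691, 0.25340834]), np.float64(0.0012844036809541068))
```

```bash
python3 - <<'E'
from bench import *; from h import *; import cv2
T=ROD+[.0013,.0006]
arm.move_straight([*T,.205],feed=.12)
arm.move_straight([*T,.172],feed=.1); f0=np.array(sensors.get_force()); print(f0,sensors.get_eef_pos())
z=.172; stop=False
while z>.066:
    z-= .008 if z>.085 else .0015
    arm.move_straight([*T,z],feed=.06 if z>.085 else .02)
    f=np.array(sensors.get_force())-f0
    if z<.085 or np.abs(f).max()>4: print(round(z,4),f.round(1),sensors.get_eef_pos()[2].round(4))
    if f[2]>6 or np.hypot(f[0],f[1])>12: break
print(sensors.get_t(),sensors.get_grip_width()*92,sensors.get_gripper_force(),sensors.get_eef_pos())
c=camera("scene"); cv2.imwrite("pics/seat.png",cv2.resize(c["pixels"][60:280,180:460,::-1],None,fx=2.5,fy=2.5))
E
```

```text
[-0.13573469  0.53332695 -1.47874796] [0.47909267 0.07569643 0.17181029]
0.084 [-0.2  0.3 -0.6] 0.0839
0.0825 [0.4 0.5 0.1] 0.0825
0.081 [ 0.2 -0.2  0.2] 0.0809
0.0795 [ 0.  -1.5 -0.2] 0.0794
0.078 [-0.1 -0.6 -0.8] 0.0779
0.0765 [ 0.7 -0.5 -0.4] 0.0764
0.075 [0.6 0.  0.4] 0.0749
0.0735 [ 0.6 -0.1  0.5] 0.0734
0.072 [-1.6  0.   5.9] 0.0727
0.0705 [-5.4 -1.7 20.6] 0.0724
13.8917 43.86879836954015 30.006960555911064 [0.48004524 0.07589303 0.07239948]
```

View pics/seat.png

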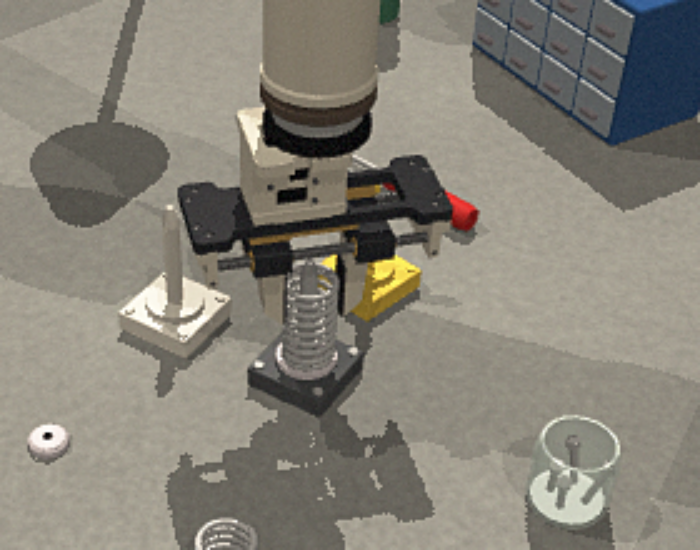

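The picture shows the spring on the tall dark stand at about (307,320), with its lower end on the seat at (307,365). Contact came at the expected height. I'll ease the load, release and retreat.

```bash
python3 - <<'E'
from bench import *; from h import *; import cv2
T=ROD+[.0013,.0006]
arm.move_straight([*T,.0722],feed=.02); arm.dwell(.2); print(sensors.get_force())
eoat.grip(1.0); arm.dwell(.2)
print(sensors.get_grip_width(),sensors.get_force())
arm.move_straight([*T,.25],feed=.1); arm.dwell(.3)
print(sensors.get_t(),sensors.get_force())
c=camera("scene"); X=cloud(c)
p=X.reshape(-1,3); r=np.hypot(*(p[:,:2]-ROD).T); q=p[(r<.03)&(r>.012)&(p[:,2]>.035)&(p[:,2]<.13)]
print(len(q),np.percentile(q[:,2],[1,99,100]))
for lo,hi in((.035,.07),(.07,.11)): s=q[(q[:,2]>lo)&(q[:,2]<hi)]; print(circ(s[:,:2],.0215))
cv2.imwrite("pics/end.png",cv2.resize(c["pixels"][100:320,180:460,::-1],None,fx=2.5,fy=2.5))
E
```

```text
[-1.54883776 -0.0228181   6.33109355]
1.0014810938749246 [-0.41973738  0.03111105  0.85791335]
17.7333 [0.14701087 0.15181708 0.51077216]
660 [0.03546003 0.1062632  0.10734731]
(array([0.47865722, 0.07594052]), np.float64(0.0009772145336672906))
(array([0.47922506, 0.07494732]), np.float64(0.0015295854332347603))
```

View pics/end.png

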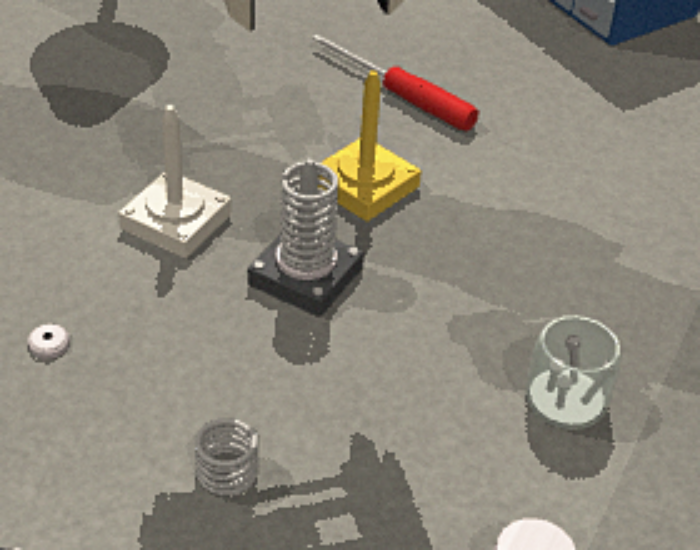

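The long spring stands upright on the seat at about (307,220), top at z ≈ 0.106 m. The short spring at (226,455) has not moved.

```bash
python3 -c "
from bench import order
print(order.close_job())"
```

```text
the job is handed in; nothing more can be done
None
```

The long spring was threaded over the tall rod, lowered in the grip onto its seat and released upright; the short spring was left where it stood, and the job is handed in (no verdict came back).

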